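# Free the spring jaw and hold it open at the pointer

### The job

I want to set the sanding block in the spring-jaw fixture for gluing: flip its cam lever fully over to the outside to free the sliding jaw, then pull the jaw back by its T-handle against the spring until the jaw's index point lines up with the pointer clip on the side rail, and keep it there. Finish while still holding the handle at the mark; do not let the jaw snap back, and leave the sanding block, ratchet, pliers and bowl of nuts where they lie.

Things in the scene. Friction and masses are not known exactly. Their poses are not given: they have to be found in the camera images.
- fixture: Fixture screwed to the bench, immovable: plywood base 275 x 190 x 12 mm thick. Origin on the bench surface under it; x runs along the slide from the T-handle end to the fixed wooden jaw, y to the cam lever's side, z up. Base: x -148 to 127 mm, y -95 to 95. Fixed jaw: x 91 to 123, y -55 to 55, top z 62 mm. Two spring tubes along y = +-35 mm, top z 40. Pointer rail along y = -80, top z 34.
- jaw_top (a point): Centre of the top of the sliding wooden jaw, 62 mm above the bench; fixture x = 74 mm, y = 0 when closed. The jaw block is 28 mm along the fixture's x, 90 mm along y. Behind it (fixture -x side) a steel sled 40 mm wide, top 34 mm above the bench, carries the T-handle.
- jaw (a joint): How far (m) the sliding jaw is pulled from closed, 0 to 0.07, along the fixture's -x axis (away from the fixed jaw). Springs pull it shut with about 4.4 N when closed, 7.7 N at 0.03, 10.5 N at 0.055. Starts closed; until the cam lever is turned by about 1.1 rad it moves only some 2 mm.
- pull_handle (a point): T-handle that moves with the jaw: a round black bar 16 mm in diameter and 90 mm long, lying along the fixture's y axis, on a 12 mm post below its middle. Origin at the centre of the bar, 85 mm above the bench, at fixture x = -30 mm, y = 0 with the jaw closed. Free space of 43 mm between the bar's underside and the sled.
- jaw_index (a point): Tip of the small dark pointed tab on the jaw's edge opposite the lever, 50 mm above the bench; it moves with the jaw (fixture x = 74 mm, y = -57 mm when closed).
- pointer: Dark steel pointer clip, 14 mm wide, fixed on the side rail; its place along the rail differs from run to run. Origin at its pointed tip, 38 mm above the bench, pointing along the fixture's +y to the jaw; axes parallel to the fixture's. The jaw is at the mark when jaw_index has the same fixture x as this tip (a pull of 30 to 55 mm).
- cam_lever (a joint): Angle (rad) of the cam lever, 0 to 1.571, about an axis parallel to the fixture's x. At 0 it leans 45 degrees inward over the jaw and locks it; 0.785 is upright; at 1.571 it leans 45 degrees outward (tip to the fixture's +y) and the jaw is free. Starts at 0 to 0.2. Stays where left; turning it takes about 0.1 N m (under 3 N at the knob).
- lever_knob (a point): Centre of the round black knob, 20 mm in diameter, at the end of the 10 mm thick steel cam lever, 60 mm from the hinge axis; about 87 to 96 mm above the bench at the start.
- lever_pivot (a point): Point on the lever's hinge axis, fixed: fixture x = 56 mm, y = 80 mm, 45 mm above the bench.
- sanding_block: Loose wooden sanding block 115 x 62 x 28 mm beside the fixture. Bystander. Origin at the centre of its underside.
- ratchet: Loose chrome ratchet, 190 mm long, lying flat, under 30 mm high. Bystander. Origin under the middle of its length.
- nut_bowl: Small white ceramic bowl with nuts, 90 mm in diameter, 36 mm high. Bystander. Origin at the centre of its underside.
- pliers: Loose steel locking pliers, 200 mm long, 40 mm wide, lying flat, 13 mm high. Bystander. Origin near the middle, on the bench.

How it is judged:
By the outcome, as a careful person would: the job done as asked, in the order asked, and still so for the second after the job is handed in, while the arm keeps its last pose, push and grip.
It also fails if it takes over 48 s, if anything falls off the work surface, if the arm or the gripper's body presses on something with over 40 N, if the wrist force passes 120 N, or if a joint passes its speed limit or range.

### The arm

A 6-joint arm with a two-finger parallel gripper is mounted at the origin on the work surface. World frame = base frame: x ahead of the robot, y to its left, z up, the work surface at z = 0. Lengths are in m, angles in rad, forces in N, time in s.
With the tool pointing down it reaches from about 0.35 to 0.925 m from the base axis. Payload 6.4 kg.
Tool frame: the origin (TCP) lies between the finger pads; the fingertips stand tcp_to_tips ahead of it and the grasp point (between the pads) lies 8 mm behind it (tcp_to_tips is the distance from the TCP to the fingertips, in m); z points along the fingers, y is the direction in which the jaws open and shut (so a half turn about z gives the same grasp; the last joint's range is limited). The gripper opens to 94 mm and grips with 3 to 60 N. Pads are 16 mm wide; open, the fingers measure 119 mm over their backs; the gripper's body (75 mm by 177 mm) begins 78 mm behind the grasp point.
Start: joints at [0.948, 0.245, 1.558, -0, 1.339, -0.174], TCP at [0.282, 0.586, 0.216] pointing down, gripper open.
Joint ranges: [-3.13, 3.13], [-1.02, 2.26], [0.13, 2.54], [-0.95, 4.09], [0.21, 2.88], [-2.74, 2.74]. Speed limits (rad/s): [2.57, 2.57, 3.14, 3.14, 3.14, 3.14].

### API

Orientations are given as a unit quaternion [x, y, z, w].
In Python, from workcell import state, get_image, camera_model, sign_off, tcp_to_tips gives the robot as it stands. The module is installed in compiled form; this text tells all that it offers.
- The arm moves only by the tool carry_out, never from a script. Its argument "steps" is a list of rows, each a list of 7 numbers: the shift along the world's x, y, z in mm, then the turn, a rotation vector about the world's x, y, z in degrees, then the closure, from -1 (fully open) to 1 (shut). In form: [[x, y, z, ax, ay, az, hand], ...]. A call has exactly 8 rows; each row is the pose to reach, as a shift and turn from the pose commanded when the call began; what a row does not reach only later rows make up. A row lasts 1/8 s, in which the tool goes at most 62.5 mm and 10.7 degrees, less where a joint would pass 70% of its speed; a pose out of reach is approached as far as the arm can. A call with a gripper value outside its range is refused whole. The fingers move at their own pace and stop on an object; "squeeze" is the grip in N (left out, the last holds). Time passes only in rows, so rows that repeat a pose let the fingers close, or fill a call up. It gives the time, the measured TCP pose, the force and the opening at its end, in the units of the state.
- state(): the state, without advancing time (a new reading comes with each control period).
- get_image(name): name is "scene" or "side" or "wrist"; returns (picture, depth): 400x640x3 uint8, red, green, blue; 400x640 float32, m along the optical axis (not along the pixel's ray), 0 where there is no reading.
- camera_model(name): a dict with "vfov" (degrees; the focal length in pixels is half the picture's height over the tangent of half this angle, whatever the lens; pixels are square), "cx", "cy" (the principal point, pixels), "k1" (the pictures are not rectified: a ray, as slopes to the right and down, at radius r is drawn at 1 + k1 r^2 times it, then the intrinsics apply), "R" (3x3) and "t" (3): a world point X has camera coordinates R X + t; the wrist camera has in their place "tool_from_camera" (4x4, takes a point from camera to tool coordinates, whose origin is the TCP and whose axes are the flange's). Camera axes: x right, y down, z forward; pixel columns grow to the right and rows downward; lengths in m; the calibration is good to about 2 mm. A picture is of the moment at which its call begins: read the wrist's pose just before it. camera_model takes no time and is no camera call.
- sign_off(): hands the job in, once; it reports no verdict.
The state is a dict: "clock": time; "joint_positions": joint angles; "qvel": joint speeds; "joint_torque": joint torques, N m; "eef_pos": TCP position; "eef_rot": TCP orientation; "force": force on the tool from outside, world axes, zero at the start; "ft_torque": the same for the moment, N m; "grip_width": opening from 0.0 (shut) to 1.0 (fully open).
Only numpy, scipy, OpenCV 4.12 (cv2) and the standard library are available. Lean on these libraries where they do the work, as an engineer would, in place of code of your own. Each camera call takes 0.05 s, during which the arm holds its last target.

## Working session

There is one attempt and no reset: what is moved stays moved. The work goes in short steps, Python scripts to look and compute and a tool call to move; the robot and the scene stay as the last step left them, time stands still between calls to the robot, and variables do not carry over. Pictures are saved under pics/ and viewed, and the job is handed in when it is done.

Besides the shell and the picture viewer there is one more tool, called as name(argument=value, ...) on one line, values as JSON. carry_out: Moves the arm, as the interface text tells. Its arguments: {"type":"object","properties":{"steps":{"type":"array"},"squeeze":{"type":"number"}},"required":["steps"]}

```bash
mkdir -p pics; python3 - <<'E'
from workcell import *
import cv2,numpy as np
print(state()); print(tcp_to_tips() if callable(tcp_to_tips) else tcp_to_tips)
for n in ["scene","side","wrist"]:
    p,d=get_image(n); cv2.imwrite(f"pics/{n}0.png",p[:,:,::-1]); np.save(f"{n}0.npy",d); print(n,camera_model(n),(d>0).mean())
E
```

```text
{'clock': 0.0, 'joint_positions': array([ 9.47911072e-01,  2.45861959e-01,  1.55897505e+00, -6.18345197e-05,
        1.33870893e+00, -1.74069153e-01]), 'qvel': array([-0.00038199,  0.00158174,  0.00027163,  0.00161125, -0.00082144,
       -0.00161661]), 'joint_torque': array([-2.28373377e-03, -4.15849900e+01, -3.14591467e+01,  6.83494122e-02,
        3.32987064e-02, -1.60727031e-04]), 'eef_pos': array([0.28168491, 0.58515433, 0.21533567]), 'eef_rot': array([ 2.22522226e-01,  9.74927128e-01, -9.11798503e-04, -3.51228107e-04]), 'force': array([ 0.20943806,  1.0110534 , -0.12716777]), 'ft_torque': array([ 0.00066193, -0.06041231, -0.0133821 ]), 'grip_width': 0.9983077416410093}
0.011
scene {'vfov': 53.89313145578686, 'cx': 324.1363308949257, 'cy': 201.63969418640966, 'k1': 0.0014259468493901502, 'R': array([[-0.40924188,  0.91242383, -0.00196105],
       [ 0.54608765,  0.2432092 , -0.80164678],
       [-0.73096468, -0.32913834, -0.59779478]]), 't': array([ 0.2394355 , -0.29213281,  1.35506832])} 0.995703125
side {'vfov': 50.22634803633383, 'cx': 315.76328355717436, 'cy': 205.19354608243458, 'k1': -0.058719706671609986, 'R': array([[ 0.76212286, -0.64736396, -0.00941523],
       [-0.37773267, -0.43278889, -0.81854249],
       [ 0.5258201 ,  0.62738639, -0.57436882]]), 't': array([-0.44833302,  0.32524799,  0.77411902])} 0.99596484375
wrist {'vfov': 58.06227908086598, 'cx': 316.1819118746929, 'cy': 197.38998417885202, 'k1': -0.08238639947723542, 'tool_from_camera': array([[ 1.67690872e-05, -9.73617157e-01, -2.28187711e-01,
         6.70836142e-02],
       [ 1.00000000e+00,  1.38384443e-05,  1.44431108e-05,
         5.73528190e-04],
       [-1.09042976e-05, -2.28187711e-01,  9.73617157e-01,
        -1.67229529e-01],
       [ 0.00000000e+00,  0.00000000e+00,  0.00000000e+00,
         1.00000000e+00]])} 0.99600390625
```

View pics/scene0.png

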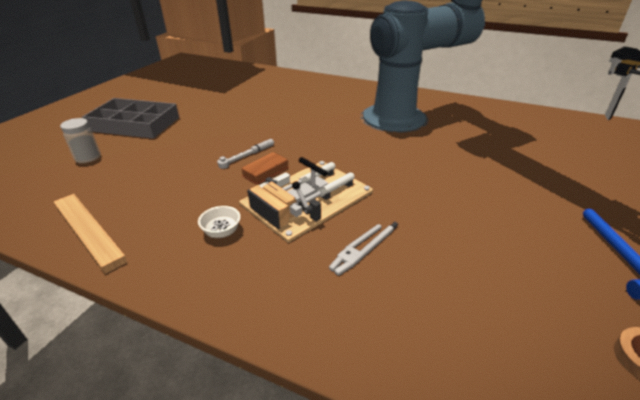

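View pics/side0.png

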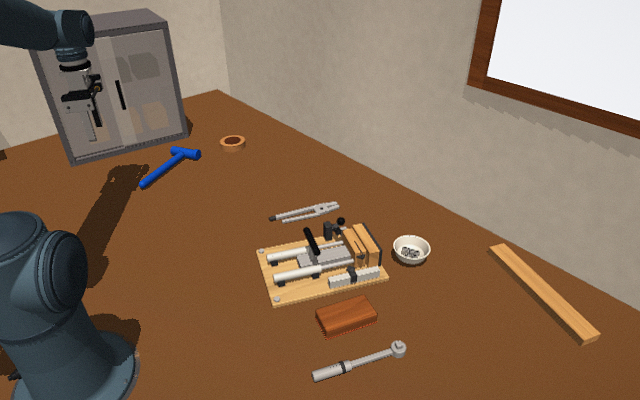

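View pics/wrist0.png

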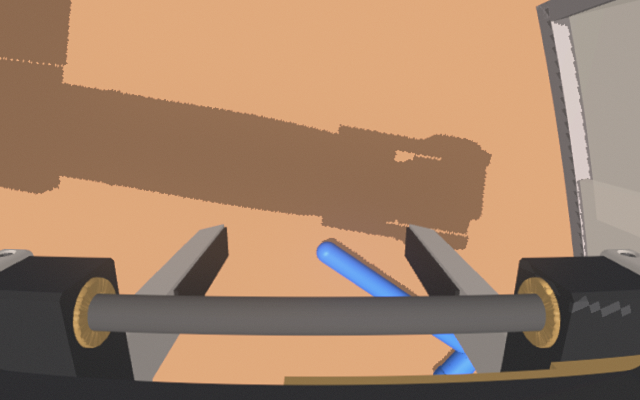

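The scene shows the fixture at about (305,198) and the side view at about (322,267), with the T-handle at side (311,241), the knob at (341,221) and the pointer clip at (352,274). Next: zoomed crops.

```bash
python3 - <<'E'
import cv2
a=cv2.imread("pics/scene0.png")[145:245,225:385]; cv2.imwrite("pics/s_z.png",cv2.resize(a,(800,500),interpolation=cv2.INTER_CUBIC))
a=cv2.imread("pics/side0.png")[200:310,245:405]; cv2.imwrite("pics/d_z.png",cv2.resize(a,(800,550),interpolation=cv2.INTER_CUBIC))
E
```

```text
(no output)
```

View pics/s_z.png

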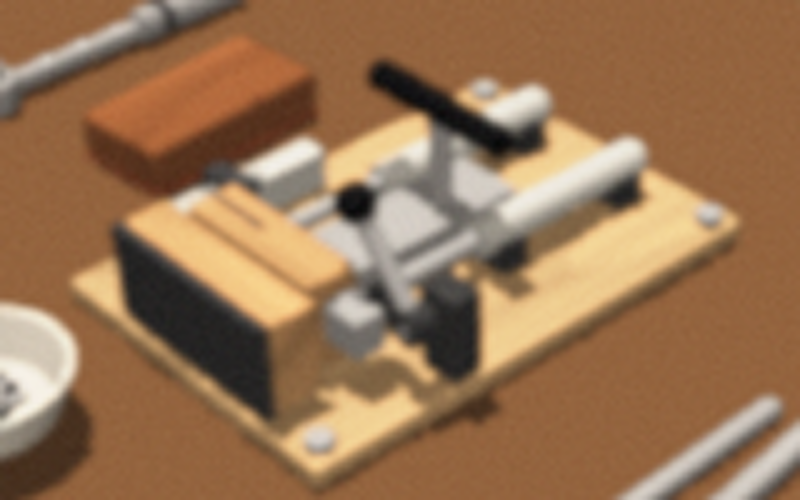

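View pics/d_z.png

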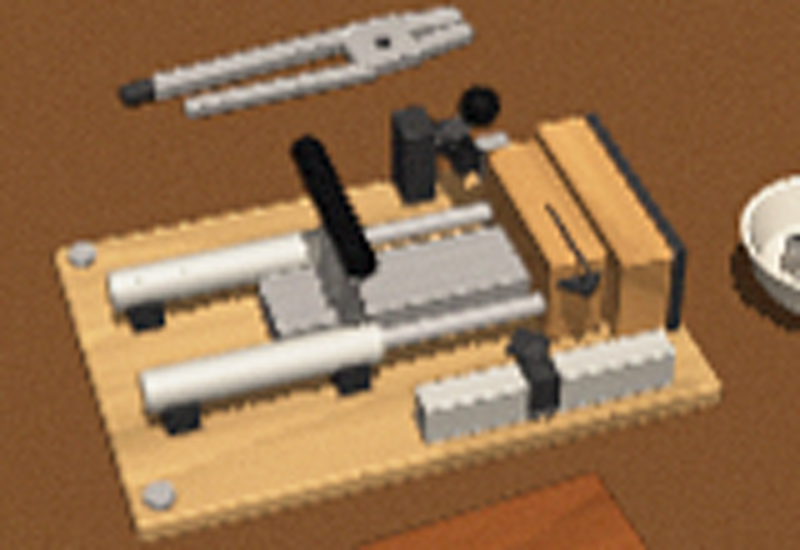

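```bash
cat > h.py <<'E'
import numpy as np,cv2
from workcell import *
def ray(n,uv,pose=None):
    m=camera_model(n); f=200/np.tan(np.radians(m["vfov"]/2))
    q=(np.array(uv,float)-[m["cx"],m["cy"]])/f
    s=q.copy()
    for _ in range(20): s=q/(1+m["k1"]*(s@s))
    d=np.array([s[0],s[1],1])
    if n=="wrist":
        from scipy.spatial.transform import Rotation as Ro
        p,qt=pose; T=np.eye(4); T[:3,:3]=Ro.from_quat(qt).as_matrix(); T[:3,3]=p
        T=T@m["tool_from_camera"]; return T[:3,3],T[:3,:3]@d
    R=np.array(m["R"]);t=np.array(m["t"]); return -R.T@t,R.T@d
def onz(n,uv,z,pose=None):
    o,d=ray(n,uv,pose); return o+d*(z-o[2])/d[2]
def proj(n,X,pose=None):
    m=camera_model(n); f=200/np.tan(np.radians(m["vfov"]/2))
    if n=="wrist":
        from scipy.spatial.transform import Rotation as Ro
        p,qt=pose; T=np.eye(4); T[:3,:3]=Ro.from_quat(qt).as_matrix(); T[:3,3]=p
        T=np.linalg.inv(T@m["tool_from_camera"]); c=T[:3,:3]@X+T[:3,3]
    else: c=np.array(m["R"])@X+m["t"]
    s=c[:2]/c[2]; s=s*(1+m["k1"]*(s@s)); return s*f+[m["cx"],m["cy"]]
def tri(*rs):
    A=0;b=0
    for o,d in rs:
        d=d/np.linalg.norm(d);P=np.eye(3)-np.outer(d,d);A=A+P;b=b+P@o
    return np.linalg.solve(A,b)
E
python3 - <<'E'
from h import *
np.set_printoptions(precision=4,suppress=True)
S=lambda x,y:(245+x/5-.4,200+y/5-.4)
C=lambda x,y:(225+x/5-.4,145+y/5-.4)
obs=[("side",S(57,247),(-148,95)),("side",S(138,528),(-148,-95)),("side",S(718,388),(127,-95)),
("scene",C(72,285),(127,-95)),("scene",C(318,478),(127,95)),("scene",C(738,225),(-148,95))]
W=np.array([onz(n,p,.012)[:2] for n,p,_ in obs]); F=np.array([f for *_,f in obs])/1000
print(W)
fc=F.mean(0);wc=W.mean(0);H=(F-fc).T@(W-wc);U,s,V=np.linalg.svd(H);R=(U@V).T
if np.linalg.det(R)<0: print("refl")
o=wc-R@fc; yaw=np.degrees(np.arctan2(R[1,0],R[0,0])); print("origin",o,"yaw",yaw); print("res",W-(F@R.T+o))
def f2w(x,y,z): return np.r_[R@[x/1000,y/1000]+o,z/1000]
np.savez("fix.npz",R=R,o=o)
kn=tri(ray("side",S(479,105)),ray("scene",C(353,202)));
b=lambda w:np.r_[(R.T@(w[:2]-o))*1000,w[2]*1000]
print("knob",kn,b(kn)); 
ptr=tri(ray("side",S(520,340)),ray("scene",C(225,172)));print("ptr",ptr,b(ptr), b(onz("side",S(520,340),.038)))
for e in[(S(306,140),C(375,70)),(S(363,268),C(505,140))]:
  h=tri(ray("side",e[0]),ray("scene",e[1]));print("bar end",h,b(h))
print(b(onz("side",S(580,292),.05)), "handle w",f2w(-30,0,85),"piv",f2w(56,80,45))
E
```

```text
[[ 0.4592  0.0769]
 [ 0.3829 -0.0984]
 [ 0.6327 -0.2037]
 [ 0.641  -0.199 ]
 [ 0.7138 -0.0258]
 [ 0.4631  0.0771]]
origin [ 0.5585 -0.0662] yaw -22.8130640263634
res [[ 0.0003 -0.0018]
 [-0.0023 -0.002 ]
 [-0.006  -0.0007]
 [ 0.0023  0.0041]
 [ 0.0015  0.0021]
 [ 0.0042 -0.0017]]
knob [ 0.6242 -0.0509  0.091 ] [54.6776 39.5955 91.0468]
ptr [ 0.5641 -0.1503  0.045 ] [ 37.7784 -75.3546  45.0133] [ 36.3766 -65.3584  38.    ]
bar end [ 0.5336 -0.0634  0.1149] [-24.0126  -7.0869 114.9428]
bar end [ 0.5238 -0.0479  0.0558] [-39.0584   3.4322  55.8476]
[ 68.7166 -56.1468  50.    ] handle w [ 0.5308 -0.0546  0.085 ] piv [ 0.6411 -0.0142  0.045 ]
```

carry_out(steps=[[24, -54, 20, 0, 0, -7, -1], [48, -108, 40, 0, 0, -14, -1], [72, -162, 60, 0, 0, -21, -1], [96, -216, 75, 0, 0, -28, -1], [120, -270, 85, 0, 0, -35, -1], [144, -324, 85, 0, 0, -42, -1], [168, -378, 85, 0, 0, -50, -1], [192, -432, 85, 0, 0, -58, -1]])

```text
clock: 1.15
eef_pos: [0.4743, 0.1518, 0.3014]
eef_rot: [0.669, 0.743, 0.0, 0.0]
force: [1.4, -0.3, 0.4]
grip_width: 0.997
```

carry_out(steps=[[26, -60, 0, 0, 0, -7, -1], [52, -120, 0, 0, 0, -14, -1], [78, -180, 0, 0, 0, -21, -1], [104, -249, 0, 0, 0, -29, -1], [104, -249, 0, 0, 0, -29, -1], [104, -249, 0, 0, 0, -29, -1], [104, -249, 0, 0, 0, -29, -1], [104, -249, 0, 0, 0, -29, -1]])

```text
clock: 2.15
eef_pos: [0.5778, -0.0937, 0.3017]
eef_rot: [0.832, 0.555, 0.0, 0.0]
force: [0.5, 0.0, 0.3]
grip_width: 1.0
```

```bash
python3 - <<'E'
from h import *
s=state(); print(s["eef_pos"],s["eef_rot"],s["joint_positions"],s["force"],s["clock"])
p,d=get_image("wrist"); np.savez("w1.npz",p=s["eef_pos"],q=s["eef_rot"],d=d); cv2.imwrite("pics/wrist1.png",p[:,:,::-1])
E
```

```text
[ 0.57778041 -0.09371293  0.30171668] [8.31821186e-01 5.55043681e-01 1.53520075e-04 5.48964866e-05] [-3.54457120e-01  3.54668283e-02  1.63466771e+00  1.84888756e-04
  1.47118889e+00  3.94898712e-02] [0.54948814 0.04787503 0.30632966] 2.15
```

View pics/wrist1.png

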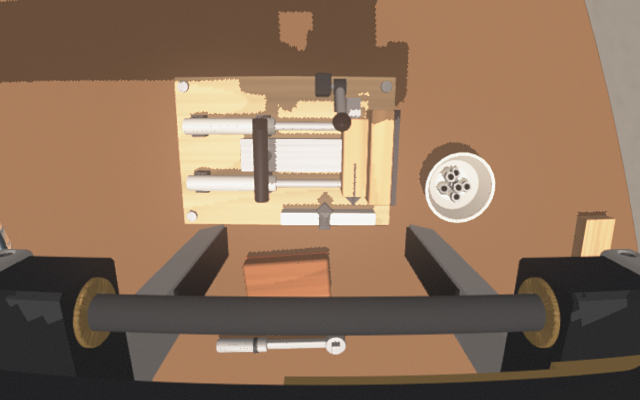

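The wrist view shows the whole fixture: base corners (176,78) to (390,223), knob (342,122), T-bar along column 261, pointer tip near (324,203), jaw index near (353,206). I'll zoom in to read these more precisely.

```bash
python3 - <<'E'
import cv2
a=cv2.imread("pics/wrist1.png")
cv2.imwrite("pics/w1a.png",cv2.resize(a[70:235,165:405],(800,550),interpolation=cv2.INTER_CUBIC))
cv2.imwrite("pics/w1b.png",cv2.resize(a[185:235,300:380],(800,500),interpolation=cv2.INTER_CUBIC))
E
```

```text
(no output)
```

View pics/w1a.png

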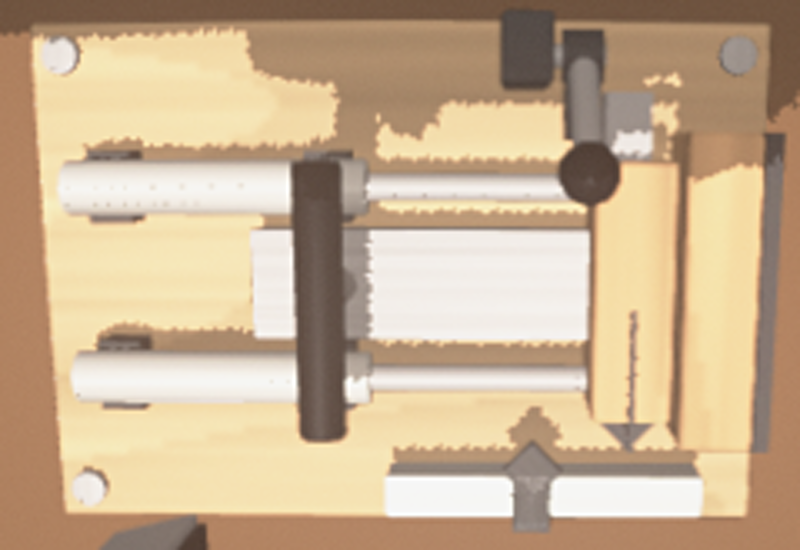

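View pics/w1b.png

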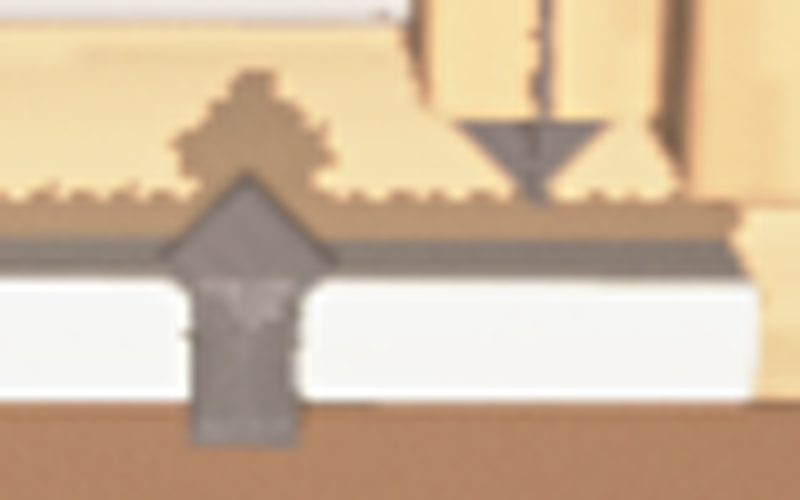

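```bash
python3 - <<'E'
from h import *
np.set_printoptions(precision=4,suppress=True)
w=np.load("w1.npz"); P=(w["p"],w["q"]); k=240/800
A=lambda x,y:(165+x*k-.35,70+y*k-.35)
B=lambda x,y:(300+x/10-.45,185+y/10-.45)
obs=[(A(32,26),(-148,95)),(A(66,514),(-148,-95)),(A(747,515),(127,-95)),(A(769,25),(127,95))]
W=np.array([onz("wrist",p,.012,P)[:2] for p,_ in obs]);F=np.array([f for _,f in obs])/1000
fc=F.mean(0);wc=W.mean(0);U,s,V=np.linalg.svd((F-fc).T@(W-wc));R=(U@V).T;o=wc-R@fc
print("origin",o,"yaw",np.degrees(np.arctan2(R[1,0],R[0,0])),"res\n",W-(F@R.T+o))
np.savez("fix.npz",R=R,o=o)
b=lambda w:np.round(np.r_[(R.T@(w[:2]-o))*1000,w[2]*1000],1)
g=lambda x,y,z:np.r_[R@[x/1000,y/1000]+o,z/1000]
print("ptr",b(onz("wrist",B(248,175),.038,P)),"idx",b(onz("wrist",B(537,203),.05,P)))
print("bar ends",b(onz("wrist",A(317,162),.085,P)),b(onz("wrist",A(323,436),.085,P)))
S=lambda x,y:(245+x/5-.4,200+y/5-.4)
C=lambda x,y:(225+x/5-.4,145+y/5-.4)
kn=tri(ray("side",S(479,105)),ray("scene",C(353,202)),ray("wrist",A(589,173),P));print("knob",kn,b(kn),b(onz("wrist",A(589,173),.092,P)))
print("ptr side",b(onz("side",S(522,338),.038)),"idx side",b(onz("side",S(580,292),.05)),"scene ptr",b(onz("scene",C(225,172),.038)))
for a in[(56,39,92),(-30,0,85)]:print(a,g(*a))
print("Xf",R[:,0],"Yf",R[:,1])
E
```

```text
origin [ 0.556  -0.0666] yaw -22.736288608507046 res
 [[ 0.0012 -0.0014]
 [ 0.0008  0.0003]
 [-0.0004  0.0016]
 [-0.0016 -0.0005]]
ptr [ 39.4 -57.2  38. ] idx [ 73.9 -57.6  50. ]
bar ends [-30.   44.7  85. ] [-30.7 -43.9  85. ]
knob [ 0.6237 -0.0505  0.0909] [56.2 41.  90.9] [54.9 41.5 92. ]
ptr side [ 39.8 -63.2  38. ] idx side [ 70.8 -54.9  50. ] scene ptr [ 38.9 -84.9  38. ]
(56, 39, 92) [ 0.6227 -0.0523  0.092 ]
(-30, 0, 85) [ 0.5283 -0.055   0.085 ]
Xf [ 0.9223 -0.3865] Yf [0.3865 0.9223]
```

Measurements agree: the pointer is at fixture x 39.4, so the pull is about 34.5 mm. The knob is at about (0.6235, -0.051, 0.091). Next I'll move over it and down.

carry_out(steps=[[23, 21, -40, 0, 0, 0, 0], [46, 42, -80, 0, 0, 0, 0], [46, 42, -130, 0, 0, 0, 0], [46, 42, -170, 0, 0, 0, 0], [46, 42, -195, 0, 0, 0, 0], [46, 42, -210, 0, 0, 0, 0], [46, 42, -218, 0, 0, 0, 0], [46, 42, -218, 0, 0, 0, 0]], squeeze=8)

```text
clock: 3.2
eef_pos: [0.6243, -0.0532, 0.0838]
eef_rot: [0.832, 0.554, 0.0, 0.0]
force: [-0.4, -0.2, -0.6]
grip_width: 0.504
```

```bash
python3 - <<'E'
from h import *
s=state(); print(s["eef_pos"],s["force"],s["clock"])
p,d=get_image("side"); cv2.imwrite("pics/side2.png",cv2.resize(p[170:310,230:420,::-1],(760,560),interpolation=cv2.INTER_CUBIC))
p,d=get_image("wrist"); cv2.imwrite("pics/wrist2.png",p[:,:,::-1])
E
```

```text
[ 0.62427124 -0.05322803  0.08382371] [-0.4009538  -0.19334492 -0.5719221 ] 3.2
```

View pics/side2.png

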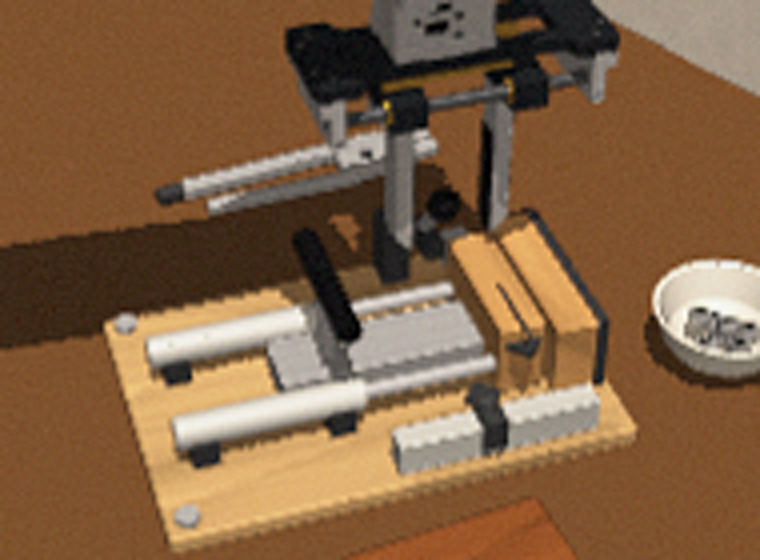

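View pics/wrist2.png

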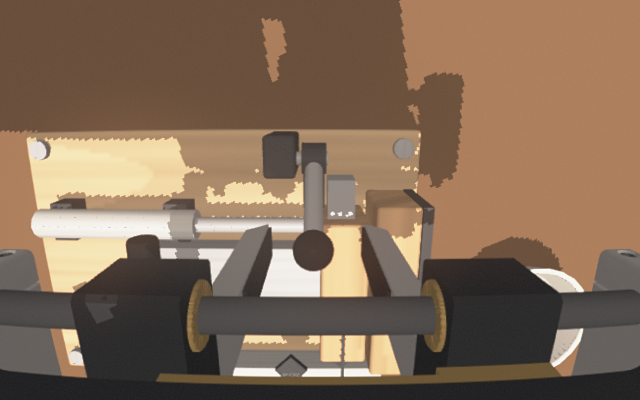

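The side view shows the knob (440,205) between the fingers. In the wrist view it is at (314,250), centred between the tips. I'll check its depth before closing.

```bash
python3 - <<'E'
from h import *
s=state();P=(s["eef_pos"],s["eef_rot"]);f=np.load("fix.npz")
k=onz("wrist",(314,250),.091,P); b=lambda w:f["R"].T@(w[:2]-f["o"])*1000
print(k,b(k),b(s["eef_pos"]),proj("wrist",s["eef_pos"]+[0,0,.008],P))
E
```

```text
[ 0.62390525 -0.04984225  0.091     ] [56.16821896 41.68651854] [58.43317403 38.65249313] [318.77301085 257.31555963]
```

carry_out(steps=[[-1, 3, 0, 0, 0, 0, 0], [-1, 3, 0, 0, 0, 0, 1], [-1, 3, 0, 0, 0, 0, 1], [-1, 3, 0, 0, 0, 0, 1], [-1, 3, 0, 0, 0, 0, 1], [-1, 3, 0, 0, 0, 0, 1], [-1, 3, 0, 0, 0, 0, 1], [-1, 3, 0, 0, 0, 0, 1]], squeeze=10)

```text
clock: 4.3
eef_pos: [0.6237, -0.0507, 0.0837]
eef_rot: [0.833, 0.554, 0.001, 0.001]
force: [5.0, -1.8, -2.6]
grip_width: 0.205
```

carry_out(steps=[[2, 4.5, 3.5, 0, 0, 0, 1], [4, 9.5, 7, 0, 0, 0, 1], [6, 14.5, 9.5, 0, 0, 0, 1], [8.5, 20, 11.5, 0, 0, 0, 1], [11, 25.5, 13, 0, 0, 0, 1], [13, 31.5, 13.5, 0, 0, 0, 1], [15.5, 37, 14, 0, 0, 0, 1], [18, 43, 13.5, 0, 0, 0, 1]])

```text
clock: 5.3
eef_pos: [0.6419, -0.0076, 0.098]
eef_rot: [0.833, 0.554, 0.0, 0.001]
force: [3.1, -3.6, 3.2]
grip_width: 0.206
```

carry_out(steps=[[2.5, 5.5, -1.5, 0, 0, 0, 1], [4.5, 11, -3, 0, 0, 0, 1], [7, 16.5, -5.5, 0, 0, 0, 1], [9, 21.5, -8.5, 0, 0, 0, 1], [11, 26.5, -12, 0, 0, 0, 1], [12.5, 30, -15.5, 0, 0, 0, 1], [13.5, 32.5, -18.5, 0, 0, 0, 1], [14, 34, -20.5, 0, 0, 0, 1]])

```text
clock: 6.3
eef_pos: [0.6571, 0.0283, 0.0785]
eef_rot: [0.832, 0.554, 0.003, 0.0]
force: [5.6, 3.1, 8.5]
grip_width: 0.197
```

```bash
python3 - <<'E'
from h import *
s=state(); print(s["eef_pos"],s["force"],s["clock"])
p,d=get_image("wrist"); cv2.imwrite("pics/wrist3.png",p[:,:,::-1])
E
```

```text
[0.6571391  0.02831564 0.07846025] [5.60014702 3.06258227 8.47800336] 6.3
```

View pics/wrist3.png

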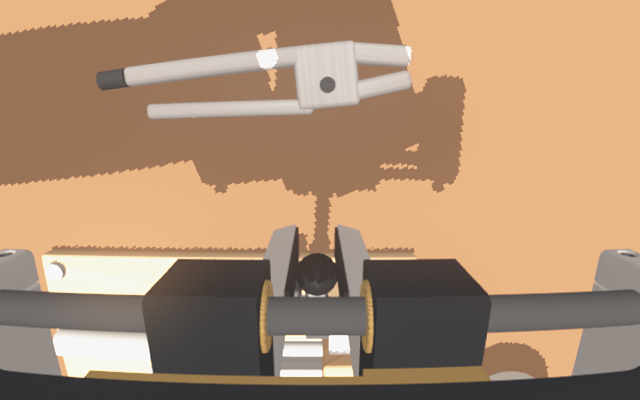

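The knob at (317,273) is against its stop, with an 8.5 N reaction. Release, rise and check.

carry_out(steps=[[0, 0, 0, 0, 0, 0, 0], [0, 0, 0, 0, 0, 0, 0], [0, 0, 0, 0, 0, 0, 0], [0, 0, 30, 0, 0, 0, 0], [0, 0, 80, 0, 0, 0, 0], [0, 0, 130, 0, 0, 0, 0], [-30, -30, 160, 0, 0, 0, 0], [-60, -60, 160, 0, 0, 0, 0]])

```text
clock: 7.35
eef_pos: [0.5955, -0.0341, 0.2396]
eef_rot: [0.832, 0.554, 0.002, 0.002]
force: [-0.1, -1.1, -0.5]
grip_width: 0.503
```

```bash
python3 - <<'E'
from h import *
s=state(); print(s["eef_pos"],s["force"],s["clock"])
p,d=get_image("wrist"); np.savez("w4.npz",p=s["eef_pos"],q=s["eef_rot"]); cv2.imwrite("pics/wrist4.png",p[:,:,::-1])
p,d=get_image("side"); cv2.imwrite("pics/side4f.png",p[:,:,::-1]);cv2.imwrite("pics/side4.png",cv2.resize(p[170:310,230:420,::-1],(760,560),interpolation=cv2.INTER_CUBIC))
E
```

```text
[ 0.59550431 -0.03405342  0.23956714] [-0.11093426 -1.06391902 -0.45376711] 7.35
```

View pics/wrist4.png

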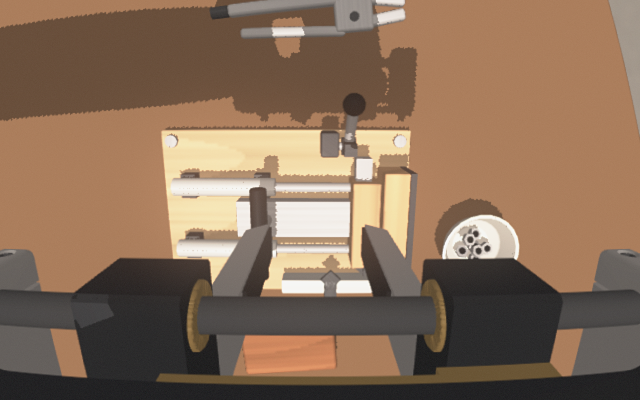

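View pics/side4.png

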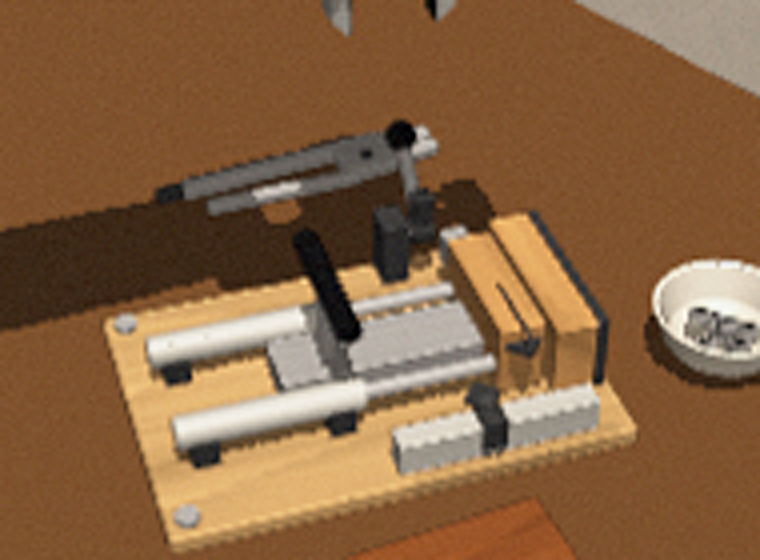

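The knob is now outward, at wrist (354,104) and side crop (400,134). I'll triangulate its angle.

```bash
python3 - <<'E'
from h import *
w=np.load("w4.npz");P=(w["p"],w["q"]);f=np.load("fix.npz");R,o=f["R"],f["o"]
k=tri(ray("wrist",(353.5,104),P),ray("side",(230+400/4-.4,170+134/4-.4)))
b=lambda w:np.r_[R.T@(w[:2]-o)*1000,w[2]*1000]
kb=b(k);print(kb,"angle",.785+np.arctan2(kb[1]-80,kb[2]-45))
h=np.r_[R@[-.030,0]+o,.085];print("handle",h,"shift to TCP",(h-[0,0,.008]-w["p"])*1000)
a=onz("wrist",(353.5,104),.0874,P);print(b(a))
E
```

```text
[ 55.59496715 119.53978241  90.47067623] angle 1.5007443905296989
handle [ 0.52832143 -0.05498627  0.085     ] shift to TCP [ -67.18287688  -20.93285739 -162.5671361 ]
[ 55.39422526 119.76152374  87.4       ]
```

The measured angle is about 1.50, which may be a few degrees short. With shut fingers I'll press the knob down onto its stop.

carry_out(steps=[[30, 28, 0, 0, 0, 0, 1], [59, 57, -20, 0, 0, 0, 1], [59, 57, -65, 0, 0, 0, 1], [59, 57, -100, 0, 0, 0, 1], [59, 57, -122, 0, 0, 0, 1], [59, 57, -126, 0, 0, 0, 1], [59, 57, -129, 0, 0, 0, 1], [59, 57, -131, 0, 0, 0, 1]])

```text
clock: 8.45
eef_pos: [0.6555, 0.0251, 0.1081]
eef_rot: [0.832, 0.554, 0.002, 0.0]
force: [-0.7, 4.4, 10.0]
grip_width: 0.003
```

carry_out(steps=[[0, 0, -1, 0, 0, 0, 1], [0, 0, -2, 0, 0, 0, 1], [0, 0, -2, 0, 0, 0, 1], [0, 0, 20, 0, 0, 0, 1], [0, 0, 70, 0, 0, 0, 0], [0, 0, 120, 0, 0, 0, 0], [-30, -28, 130, 0, 0, 0, 0], [-60, -58, 130, 0, 0, 0, 0]])

```text
clock: 9.45
eef_pos: [0.5945, -0.0354, 0.2387]
eef_rot: [0.832, 0.554, 0.001, 0.002]
force: [0.0, -1.4, -0.2]
grip_width: 0.39
```

```bash
python3 - <<'E'
from h import *
s=state();P=(s["eef_pos"],s["eef_rot"]);f=np.load("fix.npz");R,o=f["R"],f["o"]
p,d=get_image("wrist"); cv2.imwrite("pics/wrist5.png",cv2.resize(p[80:160,290:420,::-1],(780,480),interpolation=cv2.INTER_CUBIC))
print(s["eef_pos"],s["force"])
x=np.r_[R@[.056,.1224]+o,.0874];print("expected knob px",proj("wrist",x,P))
x=np.r_[R@[.056,.080]+o,.045];print("pivot px",proj("wrist",x,P))
for c in[(-148,95),(127,95)]: print(c,proj("wrist",np.r_[R@np.array(c)/1000+o,.012],P))
h=np.r_[R@[-.030,0]+o,.085];print((h-[0,0,.008]-s["eef_pos"])*1000)
E
```

```text
[ 0.59450231 -0.03540101  0.2387232 ] [ 0.01567786 -1.39771174 -0.18476566]
expected knob px [354.78494745  98.77017263]
pivot px [349.21503299 144.05069667]
(-148, 95) [159.54430948 128.42077861]
(127, 95) [411.86061019 127.95548497]
[ -66.18087999  -19.58526673 -161.72320014]
```

View pics/wrist5.png

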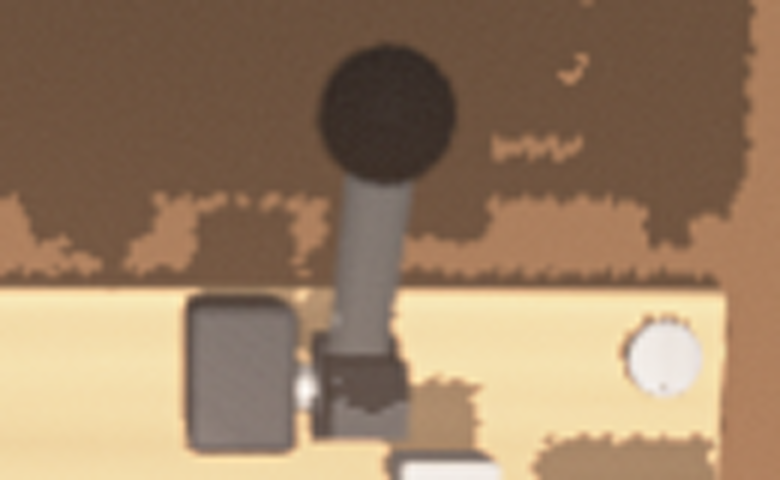

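The knob is now at (354.5, 99), against an expected (354.8, 98.8) for 1.571 rad, so it is fully over. Next, the T-handle.

carry_out(steps=[[-33, -10, 0, 0, 0, 0, 0], [-66, -20, -30, 0, 0, 0, 0], [-66, -20, -80, 0, 0, 0, 0], [-66, -20, -125, 0, 0, 0, 0], [-66, -20, -150, 0, 0, 0, 0], [-66, -20, -161, 0, 0, 0, 0], [-66, -20, -161, 0, 0, 0, 0], [-66, -20, -161, 0, 0, 0, 0]], squeeze=40)

```text
clock: 10.5
eef_pos: [0.5292, -0.0548, 0.0761]
eef_rot: [0.832, 0.554, 0.001, 0.001]
force: [-0.1, 0.4, 0.3]
grip_width: 0.501
```

carry_out(steps=[[0, 0, 0, 0, 0, 0, 1], [0, 0, 0, 0, 0, 0, 1], [0, 0, 0, 0, 0, 0, 1], [0, 0, 0, 0, 0, 0, 1], [0, 0, 0, 0, 0, 0, 1], [0, 0, 0, 0, 0, 0, 1], [0, 0, 0, 0, 0, 0, 1], [0, 0, 0, 0, 0, 0, 1]])

```text
clock: 11.5
eef_pos: [0.5284, -0.0545, 0.0747]
eef_rot: [0.833, 0.554, 0.0, 0.0]
force: [4.6, -1.5, -2.4]
grip_width: 0.161
```

```bash
python3 - <<'E'
from h import *
s=state();P=(s["eef_pos"],s["eef_rot"]);f=np.load("fix.npz");R,o=f["R"],f["o"]
print(s["eef_pos"],R.T@(s["eef_pos"][:2]-o)*1000,s["force"])
p,d=get_image("wrist"); cv2.imwrite("pics/wrist6.png",p[:,:,::-1])
p,d=get_image("side"); cv2.imwrite("pics/side6.png",cv2.resize(p[170:310,230:420,::-1],(760,560),interpolation=cv2.INTER_CUBIC))
E
```

```text
[ 0.52839518 -0.05448584  0.07471554] [-30.1253979   0.4900492] [ 4.63948709 -1.46302012 -2.41893377]
```

View pics/wrist6.png

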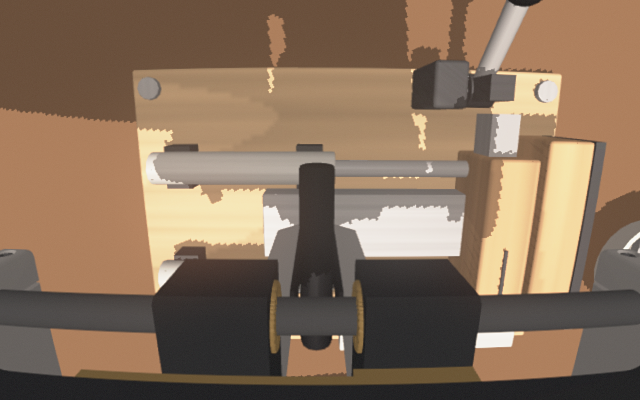

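View pics/side6.png

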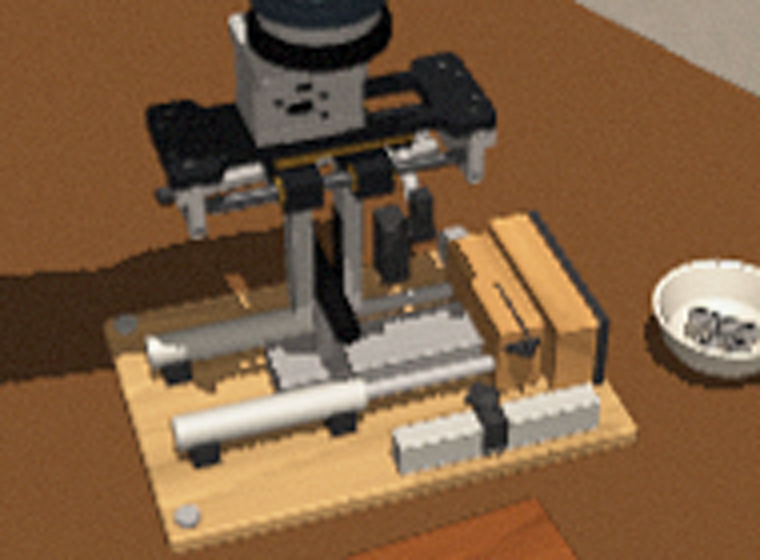

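The bar is gripped (opening 15 mm), and the side camera sees both index and pointer clearly. I'll pull 31 mm first, then measure.

carry_out(steps=[[-4, 1.7, 0, 0, 0, 0, 1], [-9, 3.8, 0, 0, 0, 0, 1], [-14, 5.9, 0, 0, 0, 0, 1], [-19, 8, 0, 0, 0, 0, 1], [-23.5, 9.8, 0, 0, 0, 0, 1], [-27, 11.3, 0, 0, 0, 0, 1], [-28.5, 12, 0, 0, 0, 0, 1], [-28.5, 12, 0, 0, 0, 0, 1]])

```text
clock: 12.6
eef_pos: [0.5003, -0.0426, 0.0747]
eef_rot: [0.833, 0.554, 0.001, 0.001]
force: [7.2, -1.7, -3.9]
grip_width: 0.158
```

```bash
python3 - <<'E'
from h import *
s=state();f=np.load("fix.npz");R,o=f["R"],f["o"]
print(s["eef_pos"],R.T@(s["eef_pos"][:2]-o)*1000,s["force"],R.T@s["force"][:2])
np.savez("w7.npz",p=s["eef_pos"],q=s["eef_rot"])
p,d=get_image("wrist"); cv2.imwrite("pics/wrist7.png",p[:,:,::-1])
p,d=get_image("side"); cv2.imwrite("pics/side7.png",cv2.resize(p[245:285,320:384,::-1],(800,500),interpolation=cv2.INTER_CUBIC))
E
```

```text
[ 0.50027489 -0.04263288  0.07471435] [-60.64161012   0.55373449] [ 7.19520087 -1.68007549 -3.90793036] [7.28541973 1.23135237]
```

View pics/wrist7.png

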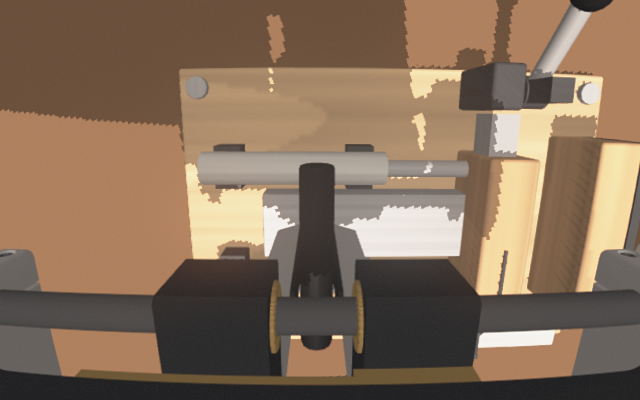

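View pics/side7.png

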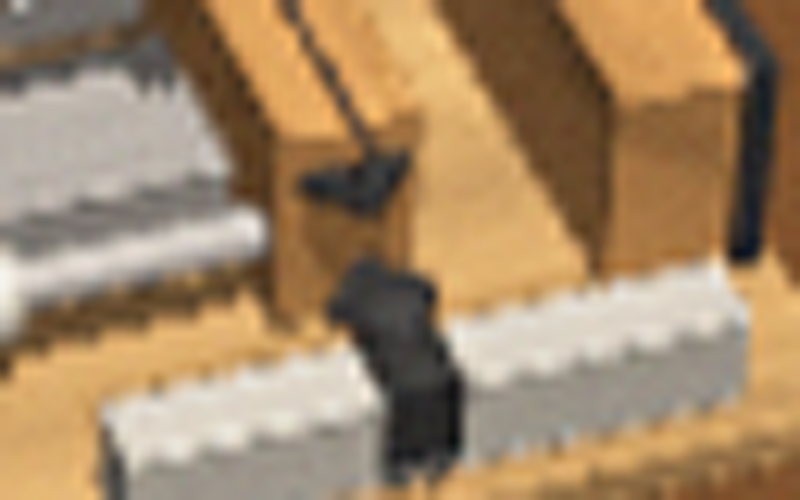

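```bash
python3 - <<'E'
from h import *
f=np.load("fix.npz");R,o=f["R"],f["o"]
b=lambda w:R.T@(w[:2]-o)*1000
D=lambda x,y:(320+x/12.5-.46,245+y/12.5-.46)
print("idx",b(onz("side",D(363,215),.05)),"ptr",b(onz("side",D(365,262),.038)))
# expected px under wrist-derived fixture
for n,c in [("idx43.4",(43.4,-57,50)),("idx39.4",(39.4,-57,50)),("ptr",(39.4,-57.2,38))]:
    u=proj("side",np.r_[R@np.array(c[:2])/1000+o,c[2]/1000]); print(n,(u+.46-[320,245])*12.5)
# pre-pull zoom for index
a=cv2.imread("pics/side0.png")[245:285,320:384]; cv2.imwrite("pics/side0z.png",cv2.resize(a,(800,500),interpolation=cv2.INTER_CUBIC))
E
```

```text
idx [ 40.27503216 -58.00579741] ptr [ 41.21193013 -57.77609005]
idx43.4 [377.14725352 207.69325538]
idx39.4 [356.45338553 212.4300338 ]
ptr [354.53925415 262.0821764 ]
```

View pics/side0z.png

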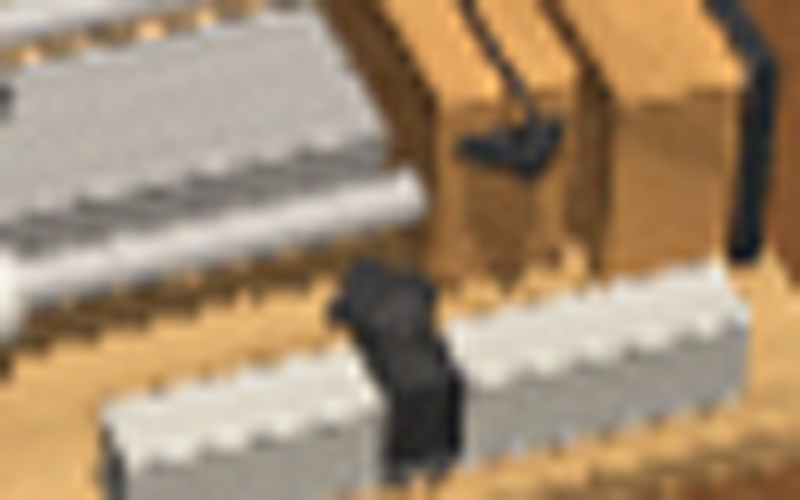

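```bash
python3 - <<'E'
from h import *
f=np.load("fix.npz");R,o=f["R"],f["o"]
b=lambda w:R.T@(w[:2]-o)*1000
w=np.load("w7.npz");P=(w["p"],w["q"])
P6=(np.array([.52839518,-.05448584,.07471554]),w["q"])
for n,p in(("6",P6),("7",P)): print(n,"groove top end",b(onz("wrist",(504.5,250),.062,p)), "base right corner px",proj("wrist",np.r_[R@[.127,.095]+o,.012],p))
w1=np.load("w1.npz");P1=(w1["p"],w1["q"]);k=.3
A=lambda x,y:(165+x*k-.35,70+y*k-.35)
print("groove closed",b(onz("wrist",A(633,312),.062,P1)),b(onz("wrist",A(630,415),.062,P1)))
D=lambda x,y:(320+x/12.5-.46,245+y/12.5-.46)
print("side start idx",b(onz("side",D(528,177),.05)))
for c in[(74,-57,50),(74,-45,62),(60,-45,62),(88,-45,62),(60-30.5,-45,62),(88-30.5,-45,62),(74-30.5,-45,62)]: print(c,(proj("side",np.r_[R@np.array(c[:2])/1000+o,c[2]/1000])+.46-[320,245])*12.5)
for n in(6,7):
  a=cv2.imread(f"pics/wrist{n}.png")[130:290,440:640];cv2.imwrite(f"pics/w{n}z.png",cv2.resize(a,(750,600),interpolation=cv2.INTER_CUBIC))
E
```

```text
6 groove top end [71.53347433 -4.74773725] base right corner px [563.82113971  72.51974756]
7 groove top end [41.01658032 -4.68357796] base right corner px [605.74999147  75.07284655]
groove closed [72.8040558  -5.67601086] [ 72.7085361  -41.68262587]
side start idx [ 72.41373279 -57.96756792]
(74, -57, 50) [534.02043625 171.73684882]
(74, -45, 62) [512.18164356  80.53401659]
(60, -45, 62) [440.80820408  96.55504436]
(88, -45, 62) [583.02785041  64.61598126]
(29.5, -45, 62) [283.4855529  131.81417288]
(57.5, -45, 62) [428.00738228  99.42677457]
(43.5, -45, 62) [356.01118458 115.56908364]
```

View pics/w6z.png

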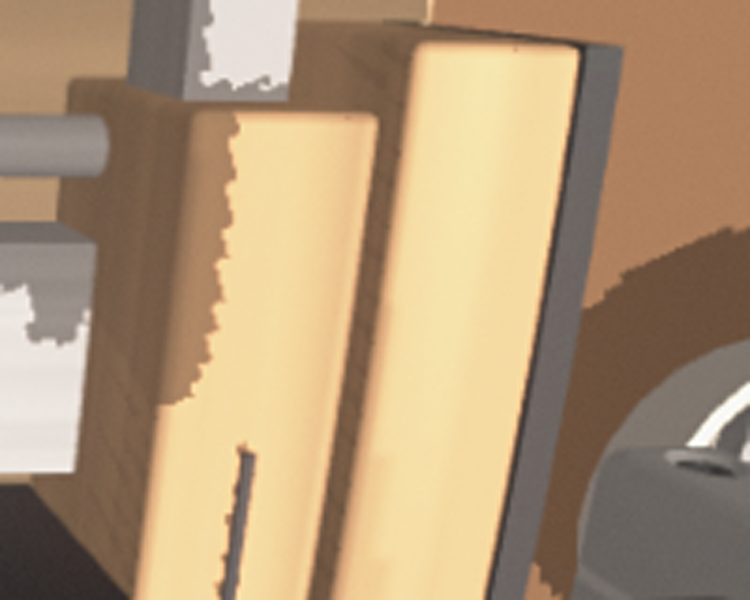

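View pics/w7z.png

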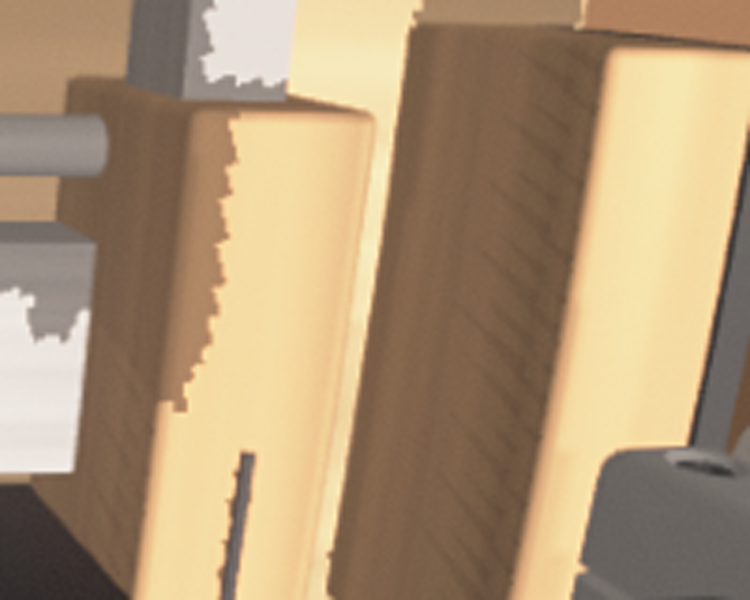

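```bash
python3 - <<'E'
from h import *
f=np.load("fix.npz");R,o=f["R"],f["o"]
b=lambda w:np.round(R.T@(w[:2]-o)*1000,2)
w=np.load("w7.npz");P7=(w["p"],w["q"])
P6=(np.array([.52839518,-.05448584,.07471554]),w["q"]); w1=np.load("w1.npz");P1=(w1["p"],w1["q"])
Z=lambda x,y:(440+x/3.75-.37,130+y/3.75-.37)
for n,P,js in(("6 jaw R",P6,[(376,125),(343,350),(308,598)]),("6 fixed L",P6,[(410,55),(375,350),(333,595)]),("7 jaw R",P7,[(372,125),(341,350)]),("7 fixed L",P7,[(606,60),(566,350),(515,595)]),("6 jaw L",P6,[(187,125),(160,400)]),("6 fixR",P6,[(577,55),(530,350)])):
    print(n,[b(onz("wrist",Z(*j),.062,P)) for j in js])
A=lambda x,y:(165+x*.3-.35,70+y*.3-.35)
print("1 jaw R",b(onz("wrist",A(675,300),.062,P1)),"fixed L",b(onz("wrist",A(684,300),.062,P1)),"jaw L",b(onz("wrist",A(596,300),.062,P1)),"fixR",b(onz("wrist",A(757,300),.062,P1)))
# scanline edges
for n,r in(("wrist1",150),("wrist1",165)):
    a=cv2.imread(f"pics/{n}.png").sum(2)[r]; print(n,r,list(zip(range(338,402,1),a[338:402])))
E
```

```text
6 jaw R [array([85.  , 43.16]), array([84.65, 10.59]), array([ 85.25, -28.65])]
6 fixed L [array([88.75, 52.91]), array([89.61, 10.55]), array([ 89.23, -28.27])]
7 jaw R [array([53.89, 43.22]), array([53.83, 10.66])]
7 fixed L [array([88.57, 52.89]), array([89.8 , 10.31]), array([ 89.26, -29.27])]
6 jaw L [array([57.49, 42.89]), array([57.94,  3.29])]
6 fixR [array([114.35,  53.42]), array([114.36,  10.31])]
1 jaw R [87.03 -1.49] fixed L [90.1  -1.48] jaw L [60.1  -1.62] fixR [115.12  -1.32]
wrist1 150 [(338, np.uint64(719)), (339, np.uint64(721)), (340, np.uint64(708)), (341, np.uint64(585)), (342, np.uint64(348)), (343, np.uint64(439)), (344, np.uint64(593)), (345, np.uint64(632)), (346, np.uint64(636)), (347, np.uint64(632)), (348, np.uint64(631)), (349, np.uint64(631)), (350, np.uint64(632)), (351, np.uint64(637)), (352, np.uint64(636)), (353, np.uint64(632)), (354, np.uint64(634)), (355, np.uint64(633)), (356, np.uint64(635)), (357, np.uint64(636)), (358, np.uint64(630)), (359, np.uint64(625)), (360, np.uint64(624)), (361, np.uint64(618)), (362, np.uint64(607)), (363, np.uint64(
[... 1664 characters left out ...]
t64(577)), (372, np.uint64(606)), (373, np.uint64(614)), (374, np.uint64(627)), (375, np.uint64(633)), (376, np.uint64(643)), (377, np.uint64(643)), (378, np.uint64(645)), (379, np.uint64(644)), (380, np.uint64(641)), (381, np.uint64(641)), (382, np.uint64(636)), (383, np.uint64(631)), (384, np.uint64(629)), (385, np.uint64(632)), (386, np.uint64(632)), (387, np.uint64(631)), (388, np.uint64(630)), (389, np.uint64(632)), (390, np.uint64(632)), (391, np.uint64(594)), (392, np.uint64(450)), (393, np.uint64(355)), (394, np.uint64(359)), (395, np.uint64(365)), (396, np.uint64(365)), (397, np.uint64(378)), (398, np.uint64(400)), (399, np.uint64(411)), (400, np.uint64(409)), (401, np.uint64(411))]
```

Gripping shifted the jaw by about 1.2 mm, so the current pull is about 32 mm and the target is 34.5. I'll pull 2 mm more, then measure with a template match against the closed image.

carry_out(steps=[[-0.5, 0.2, 0, 0, 0, 0, 1], [-1, 0.4, 0, 0, 0, 0, 1], [-1.5, 0.6, 0, 0, 0, 0, 1], [-1.9, 0.8, 0, 0, 0, 0, 1], [-1.9, 0.8, 0, 0, 0, 0, 1], [-1.9, 0.8, 0, 0, 0, 0, 1], [-1.9, 0.8, 0, 0, 0, 0, 1], [-1.9, 0.8, 0, 0, 0, 0, 1]])

```text
clock: 13.7
eef_pos: [0.4986, -0.0419, 0.0747]
eef_rot: [0.833, 0.554, 0.001, 0.001]
force: [7.6, -2.7, -4.2]
grip_width: 0.159
```

```bash
cat > meas.py <<'E'
from h import *
import sys
tag=sys.argv[1]
f=np.load("fix.npz");R,o=f["R"],f["o"]
s=state();print(s["eef_pos"],"tcp fix",R.T@(s["eef_pos"][:2]-o)*1000,"F",R.T@s["force"][:2],s["grip_width"])
p,d=get_image("side");cv2.imwrite(f"pics/side_{tag}raw.png",p[:,:,::-1])
pw,_=get_image("wrist");cv2.imwrite(f"pics/wrist_{tag}.png",pw[:,:,::-1])
np.savez(f"w_{tag}.npz",p=s["eef_pos"],q=s["eef_rot"])
a=cv2.imread("pics/side0.png");k=8
up=lambda i:cv2.resize(i,None,fx=k,fy=k,interpolation=cv2.INTER_CUBIC)
y0,y1,x0,x1=252,262,355,368
T=up(a[y0:y1,x0:x1]);b=cv2.imread(f"pics/side_{tag}raw.png")
m=cv2.matchTemplate(up(b[240:280,320:380]),T,cv2.TM_CCOEFF_NORMED);_,v,_,l=cv2.minMaxLoc(m)
dx=l[0]/k+320-x0;dy=l[1]/k+240-y0
print("match",v,"shift px",dx,dy)
pr=lambda x:proj("side",np.r_[R@np.array([x,-57])/1000+o,.05])
from scipy.optimize import minimize_scalar
r=minimize_scalar(lambda q:np.sum((pr(74-q)-pr(74)-[dx,dy])**2),bounds=(0,70),method="bounded");print("pull est",r.x,"resid px",r.fun**.5)
cv2.imwrite(f"pics/side_{tag}z.png",cv2.resize(b[245:285,320:384],(800,500),interpolation=cv2.INTER_CUBIC))
c=pw[130:290,440:640,::-1];cv2.imwrite(f"pics/w_{tag}z.png",cv2.resize(c,(750,600),interpolation=cv2.INTER_CUBIC))
E
python3 meas.py a
```

```text
[ 0.49859377 -0.04192503  0.07472266] tcp fix [-62.46567682   0.55684167] F [8.00776401 0.44361688] 0.158973533649161
match 0.5707194805145264 shift px -13.75 2.75
pull est 33.28983776999957 resid px 0.39112073748028753
```

View pics/side_az.png

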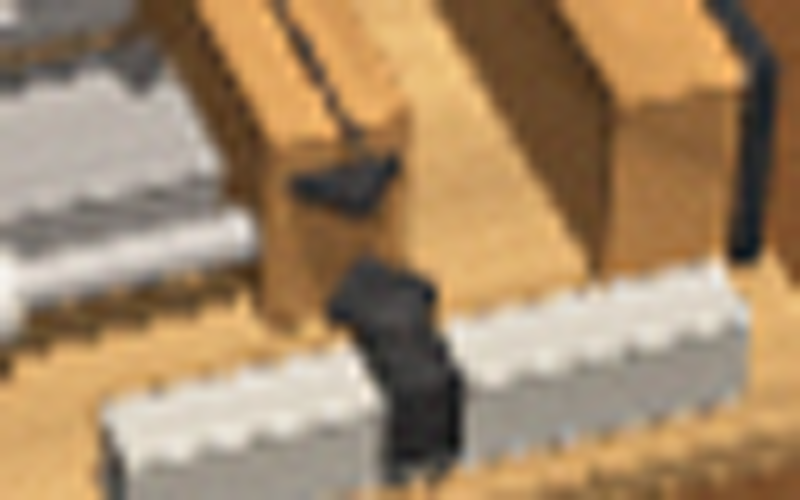

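View pics/w_az.png

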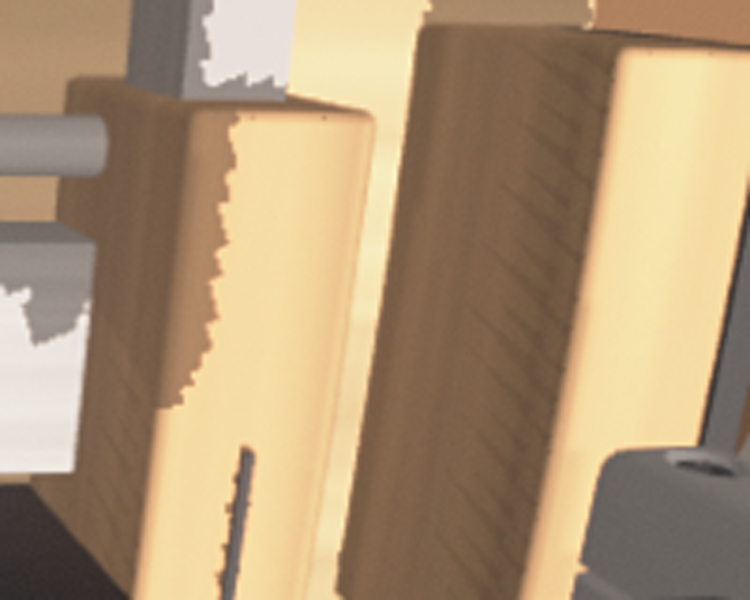

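All estimates agree that about 1 mm remains (pull 33.3–33.5 against 34.5). I'll pull that and settle.

carry_out(steps=[[-0.3, 0.1, 0, 0, 0, 0, 1], [-0.6, 0.3, 0, 0, 0, 0, 1], [-1, 0.4, 0, 0, 0, 0, 1], [-1, 0.4, 0, 0, 0, 0, 1], [-1, 0.4, 0, 0, 0, 0, 1], [-1, 0.4, 0, 0, 0, 0, 1], [-1, 0.4, 0, 0, 0, 0, 1], [-1, 0.4, 0, 0, 0, 0, 1]])

```text
clock: 14.8
eef_pos: [0.4976, -0.0415, 0.0747]
eef_rot: [0.833, 0.554, 0.001, 0.001]
force: [7.3, -2.9, -5.0]
grip_width: 0.159
```

```bash
python3 meas.py b
```

```text
[ 0.49763151 -0.04153595  0.07469378] tcp fix [-63.50353783   0.5437894 ] F [7.80146657 0.15309257] 0.1589821958618797
match 0.5661664009094238 shift px -14.125 2.75
pull est 34.1503110709443 resid px 0.47478637538394286
```

View pics/side_bz.png

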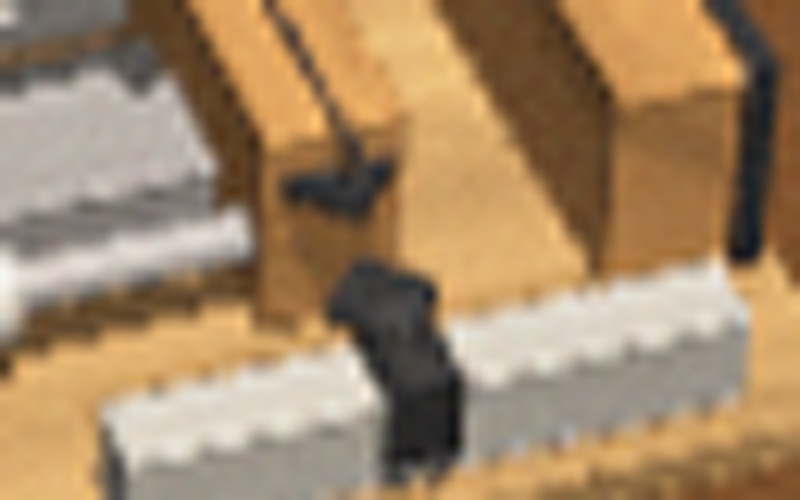

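View pics/w_bz.png

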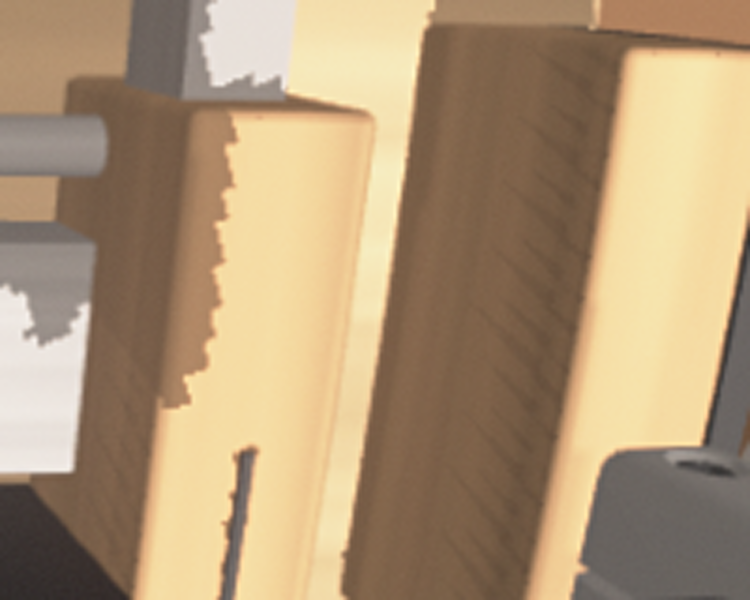

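```bash
python3 - <<'E'
from workcell import *
s=state();print(s["clock"],s["eef_pos"],s["force"],s["grip_width"]); print(sign_off())
E
```

```text
14.9 [ 0.49764008 -0.04153731  0.07471555] [ 7.86372161 -2.36195435 -5.76727617] 0.15731904265933924
the job is handed in; nothing more can be done
None
```

I flipped the cam lever fully outward, pulled the jaw back to the pointer mark, and handed the job in at 14.9 s with the T-handle still gripped.

- **Lever:** After the first swing it measured about 1.50 rad, slightly short. I pressed the knob down onto its stop with 10 N or more. It then sat at pixel (354.5, 99), where 1.571 rad predicts (354.8, 98.8).
- **Mark:** The pointer is at fixture x 39.4 mm, so the target pull was about 34.5 mm. The final pull read as follows:

| Method | Final pull (mm) |
|---|---|
| Arm travel plus the 1.2 mm the jaw moved when gripped | 34.6 |
| Side-camera template match (weak, score 0.57) | 34.15 |
| Jaw gap in the wrist view, carried forward by arm travel | about 35.2 |

- **Disagreement:** Those readings spread by about 1 mm. At about 30.5 mm of arm travel, a direct reading of the side image put index and pointer within 1 mm of each other. The other measures showed 2.5–4 mm still to go. That side reading was about 3 mm off on the closed jaw, so I did not use it.
- **Hold:** The grip showed no slip. The reaction along the slide was about 8 N, which matches the springs.
- **Bystanders:** I never moved near the sanding block, ratchet, pliers or bowl on purpose, but I made no separate final check of their positions.

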